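Slide the drip tray under the low braai shelf onto its hidden buffer

TASK

Take the aluminium drip tray by its grip and slide it along the counter straight in under the low steel shelf, grip side staying outside, keeping clear of the shelf's underside and legs. Feel for the sprung buffer hidden at the back, press the tray gently 2 or 3 millimetres onto it without bottoming it out, then let go so that the tray stays square with the shelf and resting against the buffer. Leave the things on the shelf undisturbed.

Things in the scene. Friction and masses are not known exactly. Their poses are not given: they have to be found in the camera images.
- shelf: Low steel shelf fixed on the counter. Origin on the counter below the middle of the board's front edge; +x points into the bay under the board, z up. Board x 0 to +200 mm, 420 mm wide, underside 46 mm and top 58 mm above the counter. A hook rail with tongs and fork, 210 mm high, stands beyond its +y end (x +145 to +195, y +210 to +390 mm).
- board_edge (a point): Middle of the lower front edge of the shelf's board, 46 mm above the counter; axes as the shelf's. The bay under it is open at the front, lies between two leg panels with inner faces at y = -90 and +90 mm, and is closed at the back at x = +200 mm.
- rail: Fixed buffer unit inside the bay; origin and axes as the shelf's. At its back a housing (x +187 to +199 mm, 120 mm wide, 40 mm high) carries a rubber buffer pad 60 mm wide (y -30 to +30), 9 to 27 mm above the counter, hidden under the board. The pad's free face is set anywhere from x = +77 to +157 mm; where is not told and differs each time.
- buffer_axis (a point): Point on the pad's line of travel (along the shelf's x), at the open front, 18 mm above the counter. The pad is sprung: it starts to give at about 6 N (on top of the tray's sliding friction), +0.35 N per mm, bottoms hard after 5 mm; 12 N is too much. Let go, it pushes back only 1 N at first touch, 3 N at 5 mm: pressed 1 to 4 mm, the tray's friction holds it.
- tray_grip (a point): Grasp point of the tray's dark wooden upright grip: a flat-sided block 28 mm along x, 14 mm along y, from 24 to 74 mm above the counter. Point on its centre line, 50 mm above the counter. Axes as the tray: +x points from the grip to the tray's back edge, z up. The grip stays in front of the shelf when the tray is home.
- tray_mid (a point): Centre of the loose aluminium drip tray, 180 mm along x, 140 mm along y, 30 mm high, about 0.75 kg, standing flat on the counter; point 15 mm above the counter. The back edge that meets the buffer is at x = +90 mm, the grip at x = -115 mm.
- tray: The same tray; origin under its centre, on the counter. Pushed at the grip it slides at about 4 to 9 N. The grip is higher than the buffer, so pushing there also bears the tray down: held at the grip, meeting the buffer is felt as a rise of about 10 N over the first 4 mm or so of hand travel (the grasp yields a little), then nearly level while the pad gives.
- salt_pig: Glass salt pig with white salt-coloured filling, 76 mm across, 75 mm high, standing on the shelf; origin under its centre.
- pot: Aluminium basting pot, 86 mm across, 60 mm high, stub handle, standing on the shelf; origin under its centre.
- lid: Round orange silicone lid with a knob, 100 mm across, 22 mm high, lying on the shelf; origin under its centre.

How it is judged:
By the outcome, as a careful person would: the job done as asked, in the order asked, and still so for the second after the job is handed in, with the robot touching nothing.
It also fails if it takes over 64 s, if anything falls off the work surface, if the arm or the gripper's body presses on something with over 40 N, if the wrist force passes 120 N, or if a joint passes its speed limit or range.

ROBOT

A 6-joint arm with a two-finger parallel gripper is mounted at the origin on the work surface. World frame = base frame: x ahead of the robot, y to its left, z up, the work surface at z = 0. Lengths are in m, angles in rad, forces in N, time in s.
With the tool pointing down it reaches from about 0.275 to 0.875 m from the base axis. Payload 12.5 kg.
Tool frame: the origin (TCP) lies at the very end of the fingers, on their centre line; the grasp point (between the pads) lies 19 mm behind it; x points along the fingers, y is the direction in which the jaws open and shut, and the axes are right-handed (so a half turn about x gives the same grasp; the last joint's range is limited). The gripper opens to 85 mm and grips with 20 to 120 N. Pads are 22 mm wide; open, the fingers measure 114 mm over their backs; the gripper's body (76 mm by 85 mm) begins 54 mm behind the grasp point. The pads swing forward as they close: fully open they stand 13 mm farther back than shut.
Start: joints at [1.178, 0.351, 1.652, -0, 1.139, -0.085], TCP at [0.167, 0.524, 0.21] pointing down, gripper open.
Joint ranges: [-2.75, 2.75], [-0.79, 2.1], [0.01, 2.65], [-1.57, 4.71], [0.07, 3.14], [-2.87, 2.87]. Speed limits (rad/s): [2.22, 2.22, 2.79, 3.14, 3.14, 3.14].

INTERFACE

Orientations are given as a 3x3 rotation matrix whose columns are the frame's x, y, z axes.
In Python, from bench import manip gives the robot as it stands. Calls block until the motion is done:
- manip.move_ptp(position, orientation): joint-space move of the TCP to a pose.
- manip.move_l(position, attitude=None, max_speed=0.15): straight line of the TCP; attitude=None keeps the orientation; max_speed is the mean speed in m/s.
- manip.move_j(angles): joint-space move.
- manip.set_gripper(opening, effort=None): opening from 0.0 (shut) to 1.0 (fully open); effort is the grip in N (None keeps the last); returns when the fingers have stopped.
- manip.dwell(seconds).
- manip.inverse_kinematics(position, orientation): joint angles nearest the present ones, or None.
- manip.grab_frame(name): name is "side" or "top" or "wrist"; returns (picture, depth): 384x512x3 uint8, red, green, blue; 384x512 float32, m along the optical axis (not along the pixel's ray), 0 where there is no reading.
- manip.get_calibration(name): a dict with "camera_matrix" (3x3 intrinsics, pixels), "R" (3x3) and "t" (3): a world point X has camera coordinates R X + t. Camera axes: x right, y down, z forward; pixel columns grow to the right and rows downward; lengths in m; the calibration is good to about 2 mm. A picture is of the moment at which its call begins: read the wrist's pose just before it. get_calibration takes no time and is no camera call; for the wrist camera it gives the pose at the moment of the call.
A pose or a line that the arm cannot do raises manip.Unreachable and nothing moves.
- manip.sign_off(): hands the job in, once; it reports no verdict.
Trained networks look in the newest picture that a camera, given by its name, has taken for a name from the list of things; names that differ only in an ending like _2 or _b are one class to them, and where a whole thing is asked for, a point or a joint stands for the part that bears it (a point fixed in the world has none). Each returns a list of dicts, best first, with "confidence" (0 to 1); they miss things now and then, are a little off and sometimes report something else, mostly with a low value. They report only what shows in the picture. A call takes as long as a camera call.
- manip.look_for(camera, name): "at" ([x, y, z] in m, in world coordinates, good to about 4 mm: the middle of the surface that is visible of it).
Readings, each from a call of its own:
- manip.current_time(): time.
- manip.current_qpos(): joint angles.
- manip.current_joint_vel(): joint speeds.
- manip.current_joint_torque(): joint torques, N m.
- manip.current_ee_pos(): TCP position.
- manip.current_tcp_rot(): TCP orientation.
- manip.current_force(): force on the tool from outside, world axes, zero at the start.
- manip.current_ft_torque(): the same for the moment, N m.
- manip.current_grip_width(): opening from 0.0 (shut) to 1.0 (fully open).
Only numpy, scipy, OpenCV 4.12 (cv2) and the standard library are available. Lean on these libraries where they do the work, as an engineer would, in place of code of your own. Each camera call takes 0.05 s, during which the arm holds its last target. There are 200 camera calls.

## Working session

There is one attempt and no reset: what is moved stays moved. The work goes in short steps, each a Python script; the robot and the scene stay as the last script left them, time stands still between calls to the robot, and variables do not carry over. Pictures are saved under pics/ and viewed, about 8 in all and at most 12, crops included, and the job is handed in when it is done.

```bash
ls; mkdir -p pics; python3 - <<'E'
from bench import manip
import cv2, numpy as np
for c in ["top","side"]:
    p,d=manip.grab_frame(c); cv2.imwrite(f"pics/{c}0.png",p[:,:,::-1]); np.save(f"{c}0.npy",d)
    for n in ["tray","tray_grip","shelf","salt_pig","pot","lid"]:
        print(c,n,[(np.round(r["at"],3).tolist(),round(r["confidence"],2)) for r in manip.look_for(c,n)[:2]])
    k=manip.get_calibration(c); print(k["camera_matrix"].tolist(),(-k["R"].T@k["t"]).round(3))
print(manip.current_time(),manip.current_tcp_rot().round(3).tolist(),manip.current_force())
E
```

```text
pics
top tray [([0.591, 0.008, 0.007], 0.95)]
top tray_grip [([0.588, 0.008, 0.003], 0.93)]
top shelf [([0.842, 0.072, 0.056], 0.63)]
top salt_pig [([0.765, 0.031, 0.124], 0.95)]
top pot [([0.771, 0.136, 0.068], 0.85), ([0.764, 0.03, 0.126], 0.61)]
top lid [([0.783, -0.068, 0.066], 0.79)]
[[371.98840445992255, 0.0, 255.17454600483805], [0.0, 371.98840445992255, 192.4310886507296], [0.0, 0.0, 1.0]] [0.571 0.016 0.731]
side tray [([0.581, 0.015, 0.008], 0.92)]
side tray_grip [([0.587, 0.019, 0.01], 0.55)]
side shelf [([0.834, 0.202, 0.062], 0.86), ([0.765, -0.065, 0.064], 0.44)]
side salt_pig [([0.834, 0.205, 0.06], 0.7), ([0.763, 0.051, 0.113], 0.62)]
side pot [([0.76, 0.147, 0.099], 0.61)]
side lid [([0.763, -0.065, 0.066], 0.86)]
[[463.2750690548649, 0.0, 253.5461361342317], [0.0, 463.2750690548649, 197.7609391775957], [0.0, 0.0, 1.0]] [0.41  0.738 0.509]
0.7 [[-0.0, 0.303, 0.953], [-0.0, 0.953, -0.303], [-1.0, -0.0, -0.0]] [ 0.24092335 -0.8844999  -0.20162015]
```

View pics/top0.png

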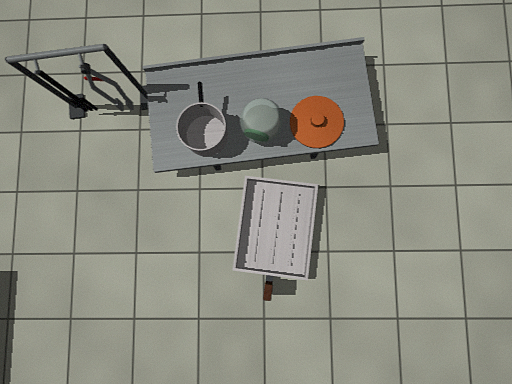

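View pics/side0.png

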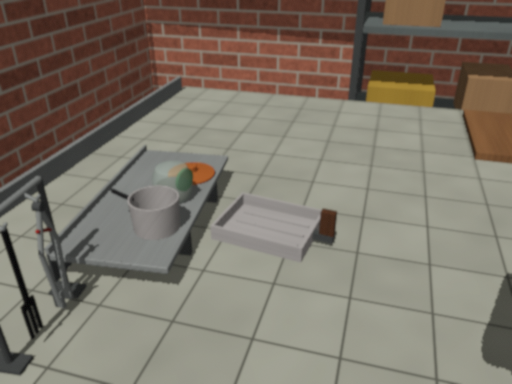

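The top view shows the shelf's front edge running from about (155,172) to (379,144), so it is yawed about +7°. The tray corners are at (246,178), (319,185), (308,278) and (234,270), a yaw of about −7°, and the grip is at (268,291). The side view agrees. Next I'll measure both with the depth image.

```bash
cat > h.py <<'E'
import numpy as np, cv2
from bench import manip
def cloud(d,k):
    K=k["camera_matrix"]; v,u=np.indices(d.shape)
    c=np.stack([(u-K[0,2])*d/K[0,0],(v-K[1,2])*d/K[1,1],d],-1)
    return (c-k["t"])@k["R"]
def rect(p):
    (c,s,a)=cv2.minAreaRect((p[:,:2]*1000).astype(np.float32)); return np.round(c,1),np.round(s,1),round(a,2)
E
python3 - <<'E'
from h import *
d=np.load("top0.npy"); P=cloud(d,manip.get_calibration("top")); z=P[...,2]; ok=d>0
# counter check
print("counter z",np.median(z[300:380,50:200]), "tray floor",np.median(z[200:260,255:300]))
box=np.zeros(d.shape,bool); box[174:284,228:325]=1
for h in (.012,.02): 
    m=(ok&box&(z>h)&(z<.045)&(P[...,0]<.69)).astype(np.uint8); print("tray",m.sum(),rect(P[m>0]))
box[:]=0; box[270:310,255:285]=1
m=ok&box&(z>.06); print("grip top",m.sum(),rect(P[m]),np.median(z[m]))
m=(ok&(z>.05)&(z<.064)&(P[...,0]>.6)); m[:,:150]=0; m[:,385:]=0
m=cv2.morphologyEx(m.astype(np.uint8),cv2.MORPH_OPEN,np.ones((3,3)))>0
print("board",m.sum(),rect(P[m]),np.median(z[m]))
# front edge: for each column the lowest board pixel
q=[]
for u in range(165,370,2):
    r=np.where(m[:,u])[0]
    if len(r): q.append(P[r.max(),u,:2])
q=np.array(q); l=cv2.fitLine(q.astype(np.float32),cv2.DIST_HUBER,0,1e-3,1e-3).ravel(); print("front edge",l.round(4))
Ps=P[m]; ex=np.array([[-l[1]],[l[0]]])
e=l[:2]*np.sign(l[1]); n=np.array([e[1],-e[0]]); s=Ps[:,:2]@e
print("yaw",np.degrees(np.arctan2(n[1],n[0])),"along",np.percentile(s,[.3,99.7]),"across",np.percentile(Ps[:,:2]@n,[.3,1,99.7]),"line",l[2:]@n)
sm=(np.percentile(s,.3)+np.percentile(s,99.7))/2; print("origin",e*sm+n*(l[2:]@n))
for nme,pt in dict(pig=(.765,.031),pot=(.771,.136),lid=(.783,-.068)).items(): print(nme,(np.array(pt)-(e*sm+n*(l[2:]@n)))@np.c_[n,e])
E
```

```text
counter z -0.0001199370040139651 tray floor 0.004995465831809871
tray 1237 (array([587.9,   8.5]), array([140.1, 193. ]), 82.23)
tray 1101 (array([587.9,   8.5]), array([140.1, 193. ]), 82.23)
grip top 135 (array([480.5,  23.2]), array([13.9, 27.7]), 82.02) 0.0734408997734679
board 17659 (array([818.6,  35.4]), array([200.5, 420.4]), 6.03) 0.05774266866351969
front edge [ 0.1059 -0.9944  0.7175  0.0442]
yaw 6.0770693 along [-0.25979258  0.1562154 ] across [0.71798659 0.71840377 0.9167208 ] line 0.7181691
origin [0.71961592 0.02453222]
pig [0.04581376 0.0016268 ]
pot [0.06289598 0.10540155]
lid [ 0.05323186 -0.09872245]
```

Both measurements match the given sizes: board 200.5×420.4 mm, tray 140 mm wide, grip 13.9×27.7 mm with its top at 73 mm. Shelf origin is about (0.7194, 0.0247) at yaw 6.05°, and the tray grip is at (0.4805, 0.0232) at yaw −7.9°. I'll grasp with the tool leaned back 20° for clearance to the things on the shelf.

```bash
cat >> h.py <<'E'
SO=np.array([.7194,.0247]); SY=np.radians(6.05); T=np.radians(20)
def rz(a): return np.array([[np.cos(a),-np.sin(a),0],[np.sin(a),np.cos(a),0],[0,0,1]])
TOOL=np.array([[np.sin(T),0,np.cos(T)],[0,1,0],[-np.cos(T),0,np.sin(T)]])
def tool(grip_xy,yaw,z=.050):
    "TCP pose with the grasp point at grip_xy, height z"
    R=rz(yaw)@TOOL; return np.r_[grip_xy,z]+.019*R[:,0], R
def shelf(x,y,yaw=0.,z=.050):
    "TCP pose for the TRAY CENTRE at shelf x,y and yaw rel. to shelf"
    g=np.array([x-.115*np.cos(yaw),y-.115*np.sin(yaw)])
    return tool(SO+rz(SY)[:2,:2]@g,yaw+SY,z)
def inshelf(p): return rz(-SY)[:2,:2]@(np.asarray(p)[:2]-SO)
def force(n=5):
    F=[]
    for _ in range(n): F.append(manip.current_force()); manip.dwell(.01)
    F=np.mean(F,0); return np.r_[rz(-SY)[:2,:2]@F[:2],F[2]]
E
python3 - <<'E'
from h import *
g=np.array([.4805,.0232]); y=np.radians(-7.9)
p,R=tool(g,y,.15); 
for zz in (.15,.05): print(manip.inverse_kinematics(tool(g,y,zz)[0],R))
for x in (-.135,.067): print(manip.inverse_kinematics(*shelf(x,0)))
manip.set_gripper(.6)
manip.move_ptp(p,R); print(force(),manip.current_time())
manip.move_l(tool(g,y)[0],max_speed=.08); print(force())
p,_=manip.grab_frame("side"); cv2.imwrite("pics/g1.png",p[100:320,150:450,::-1].repeat(2,0).repeat(2,1))
print(manip.current_ee_pos(),manip.current_grip_width(),manip.current_time())
E
```

```text
[-0.02753759  0.21164579  2.128025   -0.08558699  0.45626079 -1.39018991]
[-0.02753759  0.4338356   2.18360822 -0.2108263   0.18096167 -1.25957582]
[-0.15242702  0.42078745  2.21121802  0.47496099  0.19201799 -2.2813371 ]
[-0.06294522  0.66532936  1.69892866  0.13615689  0.43638113 -1.85287789]
[ 0.52516572 -0.11189442  0.15068162] 3.3
[-0.31546899  0.20304172 -0.11017779]
[0.48719425 0.02230172 0.03256719] 0.5990909338510055 4.7917
```

View pics/g1.png

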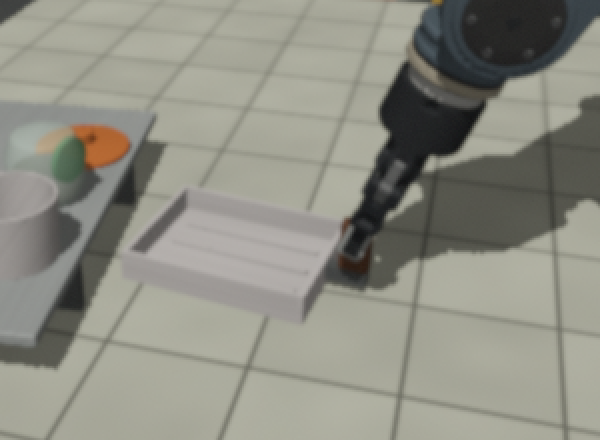

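In the crop the fingers straddle the grip at about (355,245), clear of the tray wall. I'll close, then turn the tray square in front of the bay.

```bash
python3 - <<'E'
from h import *
manip.set_gripper(0.,80); print(manip.current_grip_width(),force())
c0=inshelf([.4805,.0232]); yaw0=np.radians(-7.9)-SY
c0=c0+.115*np.array([np.cos(yaw0),np.sin(yaw0)]); print("tray0",c0)
for s in (.25,.5,.75,1):
    c=c0+(np.array([-.132,0])-c0)*s
    manip.move_l(*shelf(c[0],c[1],yaw0*(1-s)),max_speed=.03); print(force(3),manip.current_time())
print(manip.current_ee_pos()-shelf(-.132,0)[0])
p,d=manip.grab_frame("top"); cv2.imwrite("pics/r1.png",p[100:320,130:400,::-1].repeat(2,0).repeat(2,1))
P=cloud(d,manip.get_calibration("top")); z=P[...,2]
m=(d>0)&(z>.015)&(z<.04)&(P[...,0]<.69)&(P[...,0]>.54)&(abs(P[...,1]-.01)<.12)
c,s,a=rect(P[m]); print("tray part",c,s,a,inshelf(c/1000))
E
```

```text
0.14343428978336362 [-3.56303943  0.43255875  8.68176826]
tray0 [-0.12611925 -0.0040361 ]
[-1.30963346 -1.01672593  6.45473945] 5.6667
[-0.13382721 -0.54519618  6.26950649] 6.0583
[-0.10163536  0.05333521  6.24701055] 6.4417
[0.25681152 0.3475594  7.33890118] 6.8083
[ 5.16391611e-04 -3.30323395e-05  3.81118121e-04]
tray part [605.5  12.5] [145.5 140.2] 6.31 [-0.11455145 -0.00012741]
```

View pics/r1.png

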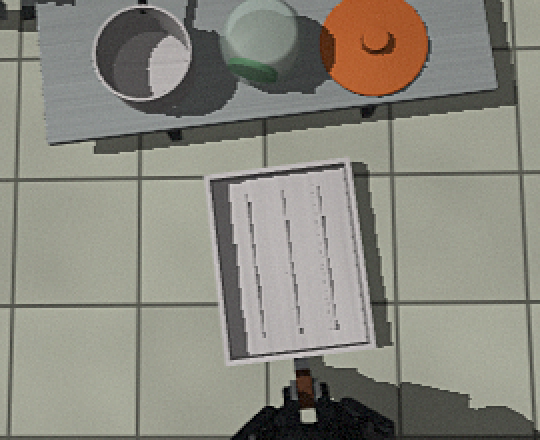

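The tray is square: its yaw is 6.3° against the shelf's 6.05°, it is laterally within 0.2 mm, and its back edge is at about −42 mm. The crop shows the legs at (175,133) and (368,110), clear on both sides of the tray. Now I'll slide in, feeling ahead from +68 mm.

```bash
cat >> h.py <<'E'
def step(b,speed=.01,n=3):
    "hand to where the tray's back edge would be at shelf x = b (mm) with a rigid grasp"
    manip.move_l(shelf(b/1000-.090,0)[0],max_speed=speed); return force(n)
E
python3 - <<'E'
from h import *
for b in (-20,20,50,66): print(b,step(b,.04).round(2),round(manip.current_time(),2))
L=[];b=66.
while b<164:
    b+=1.; f=step(b); L.append(f[0]); print(b,f.round(2),round(manip.current_time(),2))
    if len(L)>4 and -f[0] > -np.median(L[-12:-3] if len(L)>6 else L[:3])+3: break
    if f[0]<-16: break
E
```

```text
-20 [-5.54  1.62 14.01] 7.58
20 [-7.81  0.69 15.49] 8.76
50 [-6.25  0.73 12.74] 9.68
66 [-2.1   0.97  8.41] 10.26
67.0 [-7.08  0.25 13.52] 10.53
68.0 [-8.460e+00 -1.000e-02  1.463e+01] 10.81
69.0 [-8.67  0.73 14.52] 11.08
70.0 [-8.81  0.29 14.4 ] 11.36
71.0 [-8.89 -0.05 15.  ] 11.63
72.0 [-8.87 -0.14 15.11] 11.91
73.0 [-9.06  0.65 14.43] 12.18
74.0 [-9.04  0.23 14.48] 12.46
75.0 [-8.61  0.59 14.31] 12.73
76.0 [-8.96 -0.07 14.91] 13.01
77.0 [-8.75  0.33 14.24] 13.28
78.0 [-8.74  0.25 14.35] 13.56
79.0 [-8.67  0.21 14.51] 13.83
80.0 [-9.07 -0.06 14.49] 14.11
81.0 [-8.53  0.62 14.18] 14.38
82.0 [-8.72  0.18 14.89] 14.66
83.0 [-8.91  0.36 14.55] 14.93
84.0 [-8.44  0.31 14.5 ] 15.21
85.0 [-8.83  0.63 14.27] 15.48
86.0 [-8.42 -0.03 14.06] 15.76
87.0 [-8.95  0.04 14.49] 16.03
88.0 [-8.63  1.   14.89] 16.31
89.0 [-8.46  0.07 14.3 ] 16.58
90.0 [-8.71 -0.26 13.97] 16.86
91.0 [-8.22  0.44 14.38] 17.13
92.0 [-8.    0.46 14.31] 17.41
93.0 [-8.58  0.2  13.95] 17.68
94.0 [-8.87  0.64 13.88] 17.96
95.0 [-8.89 -0.12 13.55] 18.23
96.0 [-8.95  0.49 14.48] 18.51
97.0 [-8.790e+00 -1.000e-02  1.434e+01] 1
[... 329 characters left out ...]
[-8.04  0.88 13.28] 21.81
109.0 [-8.3   0.5  13.63] 22.08
110.0 [-8.09  0.25 12.8 ] 22.36
111.0 [-8.23  0.24 13.58] 22.63
112.0 [-8.43  0.24 13.3 ] 22.91
113.0 [-7.97  0.41 13.57] 23.18
114.0 [-8.84  0.22 13.21] 23.46
115.0 [-8.7   0.13 13.21] 23.73
116.0 [-8.04  0.62 13.29] 24.01
117.0 [-8.3   0.3  13.15] 24.28
118.0 [-8.61  0.4  13.15] 24.56
119.0 [-8.12  0.44 12.82] 24.83
120.0 [-8.19 -0.39 13.19] 25.11
121.0 [-8.08  0.   12.84] 25.38
122.0 [-8.49  0.28 13.3 ] 25.66
123.0 [-8.03 -0.14 13.  ] 25.93
124.0 [-8.45  0.54 13.09] 26.21
125.0 [-8.7  -0.07 12.26] 26.48
126.0 [-8.32  0.49 12.55] 26.76
127.0 [-8.11  0.04 13.08] 27.03
128.0 [-8.01 -0.51 13.09] 27.31
129.0 [-14.63   0.12  18.71] 27.58
```

Contact shows up between 128 and 129 mm of hand travel. Continuing in 0.5 mm steps to find where the force levels off.

```bash
python3 - <<'E'
from h import *
for b in np.arange(129.5,132.1,.5):
    f=step(b,.008,8); print(b,f.round(2),round(manip.current_time(),2), inshelf(manip.current_ee_pos()).round(5))
    if f[0]<-19.5: break
E
```

```text
129.5 [-17.78  -0.58  21.11] 27.9 [-7.062e-02  6.000e-05]
130.0 [-18.77  -0.66  22.13] 28.22 [-7.024e-02  7.000e-05]
130.5 [-19.56  -0.73  22.78] 28.53 [-6.982e-02  6.000e-05]
```

```bash
python3 - <<'E'
from h import *
def g(c): return manip.grab_frame(c)[0]
w0,t0=g("wrist"),g("top"); cv2.imwrite("pics/w0.png",w0[:,:,::-1]); cv2.imwrite("pics/t0.png",t0[:,:,::-1])
for b in (131.,131.5,132.):
    f=step(b,.008,12); cv2.imwrite(f"pics/w{b}.png",g("wrist")[:,:,::-1]); cv2.imwrite(f"pics/t{b}.png",g("top")[:,:,::-1])
    print(b,f.round(2),round(manip.current_time(),2), inshelf(manip.current_ee_pos()).round(5))
    if f[0]<-24: break
E
python3 -c "
import cv2,numpy as np
a=cv2.imread('pics/w0.png');b=cv2.imread('pics/t0.png');cv2.imwrite('pics/wt.png',np.hstack([a,b])[:,:,:])
cv2.imwrite('pics/wt.png',cv2.resize(np.hstack([a,b]),(800,300)))"
```

```text
131.0 [-19.54  -0.76  22.65] 29.08 [-6.933e-02  9.000e-05]
131.5 [-20.15  -0.88  22.92] 29.53 [-6.887e-02  7.000e-05]
132.0 [-19.91  -0.78  23.44] 29.98 [-6.841e-02  7.000e-05]
```

View pics/wt.png

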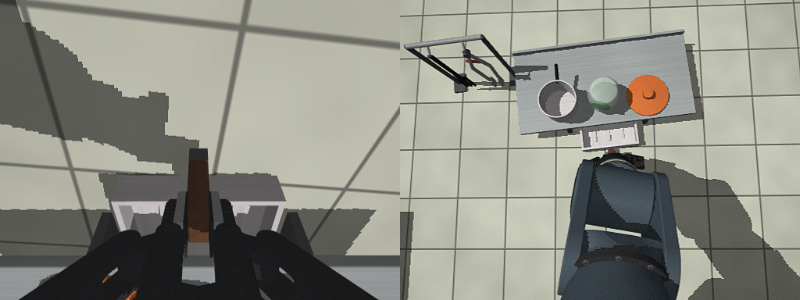

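The left half shows the wrist view with the grip held between the fingers and the tray's front rim level. The right half shows the tray under the shelf, centred between the legs. The force levels off at about 19.5–20 N from roughly 130.2 mm, so the pad has given about 1.7 mm. I'll go to 132.9 mm, check by image correlation that the tray follows the hand, and release.

```bash
cat > corr.py <<'E'
import cv2,numpy as np
def sh(a,b,r,c):
    A,B=[cv2.cvtColor(cv2.imread(f'pics/{n}.png')[r,c],cv2.COLOR_BGR2GRAY).astype(np.float32) for n in (a,b)]
    return np.round(cv2.phaseCorrelate(A,B,cv2.createHanningWindow(A.shape[::-1],cv2.CV_32F))[0],2)
E
python3 - <<'E'
from h import *
from corr import sh
f=step(132.9,.008,12); print(f.round(2),inshelf(manip.current_ee_pos()).round(5))
def g(c,n):
    p,d=manip.grab_frame(c); cv2.imwrite(f"pics/{n}.png",p[:,:,::-1]); return d
g("wrist","w9"); g("top","t9")
r,c=slice(150,200),slice(228,312)
for n in ("t131.0","t132.0","t9"): print(n,sh("t0",n,r,c))
r,c=slice(215,310),slice(135,230)   # tray rim, left of the grip, wrist view
for n in ("w131.0","w132.0","w9"): print(n,sh("w0",n,r,c))
print(manip.current_time())
E
```

```text
[-19.96  -0.71  22.97] [-6.751e-02  8.000e-05]
t131.0 [ 0.05 -0.02]
t132.0 [ 0.01 -0.23]
t9 [ 0.01 -0.47]
w131.0 [-0.09  0.01]
w132.0 [ 0.02 -0.5 ]
w9 [-0.03 -0.89]
30.45
```

```bash
python3 - <<'E'
import cv2,numpy as np
def edge(n):
    a=cv2.cvtColor(cv2.imread(f'pics/{n}.png'),cv2.COLOR_BGR2GRAY).astype(float)
    out=[]
    for u in list(range(238,256))+list(range(288,304)):
        col=a[178:204,u]; g=np.abs(np.diff(col)); i=len(g)-1-np.argmax(g[::-1]>20); lo,hi=max(i-1,0),i+2
        w=g[lo:hi]; out.append((lo+np.arange(len(w)))@w/w.sum()+178)
    return np.array(out)
e0=edge("t0"); print(e0.round(1))
for n in ("t131.0","t131.5","t132.0","t9"): d=edge(n)-e0; print(n,np.median(d).round(2),d.mean().round(2),"mm",(-1.88*d.mean()).round(2))
E
```

```text
[194.  194.  194.  194.1 194.  194.1 194.1 201.9 201.8 201.5 201.3 201.
 200.5 200.1 199.6 199.9 199.9 201.9 196.2 198.7 198.8 198.2 200.9 196.1
 200.8 195.8 199.7 200.  200.  197.  201.1 197.6 197.8 198. ]
t131.0 -0.42 -0.1 mm 0.2
t131.5 -0.56 0.45 mm -0.85
t132.0 -0.61 1.07 mm -2.01
t9 -0.71 0.84 mm -1.59
```

```bash
python3 - <<'E'
import cv2,numpy as np
L=lambda n:cv2.cvtColor(cv2.imread(f'pics/{n}.png'),cv2.COLOR_BGR2GRAY).astype(float)
print(L("t0")[180:204,238:248:3].T.astype(int)); print(L("t9")[180:204,238:248:3].T.astype(int))
# least-squares row shift of columns 237..245, rows 183..199, interpolated
a=L("t0")[:,237:246]; rows=np.arange(184,199)
for n in ("t131.0","t131.5","t132.0","t9"):
    b=L(n)[:,237:246]; best=min((sum(((np.interp(rows-s,np.arange(384),a[:,k])-b[rows,k])**2).sum() for k in range(9)),s) for s in np.arange(-2,1,.05))
    print(n,best, "advance mm",-1.88*best[1])
E
```

```text
[[104 101 100 102 102 102 104  97  99 239 232 176  59  70  93 220 205 202
  203 197 201 199 203 214]
 [104 105 100  99 104 102 101  99 143 237 231 132  64  82  92 220 200 201
  197 196 198 200 204 208]
 [228 232 228 229 232 229 142 145 185 230 237  57  70  91  90 213 197 201
  200 200 194 201 211 192]
 [206 206 205 204 204 206 206 204 224 232 136  61  76  92 217 205 199 200
  198 201 200 214 105   0]]
[[102 105 103 107 104 101  99 113 238 235 145  57  80 214 205 200 197 199
  201 202 207 214  79  23]
 [101 101 104 107 101 100  97 165 235 239  82  63  89 217 200 200 202 197
  202 196 200 208 182  13]
 [228 231 229 231 231 227 142 208 232 177  59  68  93 218 201 198 203 200
  199 198 205 214 105   5]
 [207 206 206 203 205 205 211 225 234 136  59  80  97 216 203 201 196 202
  202 205 217  83   8  29]]
t131.0 (np.float64(74849.61000000004), np.float64(-0.4499999999999986)) advance mm 0.8459999999999973
t131.5 (np.float64(56299.49000000013), np.float64(-0.6499999999999988)) advance mm 1.2219999999999978
t132.0 (np.float64(33858.160000000025), np.float64(-0.7999999999999989)) advance mm 1.503999999999998
t9 (np.float64(87095.37749999981), np.float64(-1.4499999999999995)) advance mm 2.725999999999999
```

By the image the tray advanced about 2.3–2.7 mm since 130.5, against 2.3 mm of hand travel. It follows the hand, so the pad is pressed about 2.5 mm. I'll ease the stored grasp strain, open, and back out along the tool axis.

```bash
python3 - <<'E'
from h import *
print(step(131.7,.008,8).round(2))
manip.set_gripper(.6); print(manip.current_grip_width(),force(8).round(2))
p=manip.current_ee_pos(); R=manip.current_tcp_rot()
manip.move_l(p-.09*R[:,0],max_speed=.06); print(force().round(2))
q=p-.09*R[:,0]; ex=rz(SY)[:,0]; manip.move_l(q-.2*ex+[0,0,.15],max_speed=.15)
manip.dwell(.3)
p,d=manip.grab_frame("top"); cv2.imwrite("pics/end.png",p[:,:,::-1]); np.save("end.npy",d)
ps,_=manip.grab_frame("side"); cv2.imwrite("pics/end2.png",np.hstack([cv2.resize(p[20:260,120:400],(400,343)),cv2.resize(ps[100:320,20:400],(400,343))])[:,:,::-1])
for n in ["salt_pig","pot","lid"]: print(n,[np.round(r["at"],3).tolist() for r in manip.look_for("top",n)[:1]])
P=cloud(d,manip.get_calibration("top")); z=P[...,2]
m=(d>0)&(z>.06)&(z<.08)&(P[...,0]<.70)&(P[...,0]>.56)&(abs(P[...,1])<.07)
c,s,a=rect(P[m]); print("grip",c,s,a,inshelf(c/1000))
m=(d>0)&(z>.022)&(z<.036)&(P[...,0]<.72)&(P[...,0]>.60)&(abs(P[...,1])<.12)
print("tray front part",rect(P[m]))
print(manip.current_time())
E
```

```text
[-8.75  0.5  13.9 ]
0.596290903004633 [-0.28 -0.1   0.05]
[ 0.42 -0.25 -0.09]
salt_pig []
pot [[0.774, 0.138, 0.071]]
lid [[0.783, -0.07, 0.067]]
grip [645.4  16.1] [28.1 13.9] 6.1 [-0.07449425 -0.00075277]
tray front part (array([673.8,  33.5]), array([ 86.8, 167.1]), 1.95)
35.4
```

View pics/end2.png

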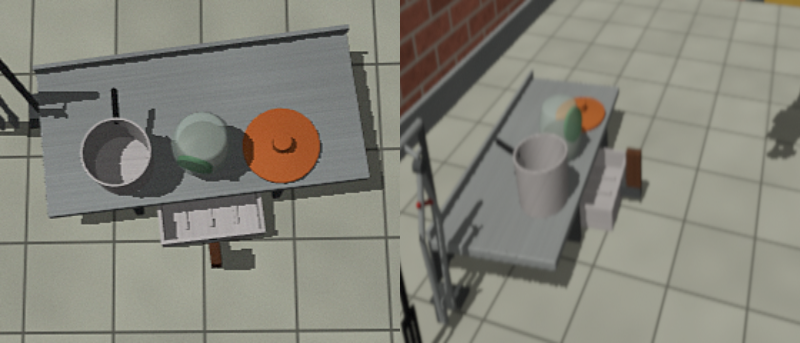

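The picture shows the tray home, with its front rim parallel to the board edge and the grip outside at (216,253). The shelf things are in place. The network missed the salt pig this time, so I'll do a quick picture difference on the shelf top and then hand in.

```bash
python3 - <<'E'
from h import *
from corr import sh
for n,r,c in (("pig",slice(92,145),slice(238,284)),("pot",slice(98,156),slice(172,230)),("lid",slice(92,150),slice(288,348))): print(n,sh("top0","end",r,c))
print(manip.current_time()); manip.sign_off()
E
```

```text
pig [-0.06 -0.  ]
pot [-0.05 -0.  ]
lid [-0.05 -0.04]
35.4
the job is handed in; nothing more can be done
```

The tray is home against the buffer, square with the shelf, and the job was handed in at 35.4 s of the 64 s allowed.

**What I did:** I gripped the tray by its grip with the tool leaned back 20°, turned it about 14° until it was square, and slid it straight in on the counter. I felt the buffer at about 128.5 mm of hand travel. The push force rose from about 8 N and levelled off at about 20 N, and I pressed on until the pad had given about 2.5 mm. I then eased the grasp, opened the gripper and backed out.

**Last checks:**
- **Tray:** its yaw is 6.1° against the shelf's 6.05°, and it sits 0.75 mm off centre. The back edge is at about +130.5 mm, which fits a pad face near +128 mm pressed 2–3 mm.
- **Things on the shelf:** the pot, salt pig and lid shifted less than 0.1 pixel between the first and last pictures.
- **Robot:** no contact force after release.

**Checks that failed or disagreed:**
- The network missed the salt pig in the last picture, so I checked it by picture difference instead.
- Phase correlation and my first rim-edge fit of the tray's advance gave unusable numbers. A rougher image fit gave 2.7 mm of advance against 2.3 mm of hand travel.
- The depth-based yaw of the tray's front part read 1.95°, not 6°. That selection also measured 167 mm across for a 140 mm tray, so it had probably picked up something else, such as the shelf's legs. I relied on the grip's yaw and the picture.

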